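# Flick the batch counter round to zero

## Task

Bring the batch counter on the worktop back to zero: with a fingertip, flick the top of its thumbwheel forward (away from the robot), one click at a time, until its two broad paddles stand at the top like a V, one on either side of the pointers. Let the wheel settle after every click and do not go past zero. Only touch the wheel: do not lift, tip or shove the counter, and leave the cup, the timer and the jar beside it where they stand.

Things in the scene. Friction and masses are not known exactly. Their poses are not given: they have to be found in the camera images.
- counter: Loose batch counter, about 2.3 kg: steel base plate 150 x 116 mm, 12 mm high; two upright white cheeks (70 mm along x, outer faces 52 mm apart, tops 83 mm above the worktop, each with a small steel ridge to 89 mm as pointer) carry the wheel. Origin: centre of the underside. x: the counter's forward (away from the robot, yaw within 0.4 rad); y: along the axle; z up.
- wheel_axle (a point): Wheel centre, on its level axle, 71 mm above the worktop. Hub radius 23 mm, 30 mm wide; eight radial grey paddles 45 degrees apart, 5 mm thick, tips 56 mm from the axle; two neighbours are broad (32 mm), the rest 14 mm wide. At rest two paddles make a V at the top: one leans 22 degrees back to the robot, tip 21 mm behind and 52 mm above the axle; pushed forward over the top it is one click.
- wheel (a joint): Wheel angle: 0 with the V of the two broad paddles at the top; positive turns the top forward (counter's +x). Starts 2, 3 or 4 clicks below 0, at -1.57, -2.36 or -3.14 (V toward the robot, low on that side, or straight down), now and then balanced half-way between two of them. One click is 0.785 rad; a sprung stop draws it to the nearest click once past half-way. 2 to 6 N at a tip turn it.
- espresso_cup: Bystander: small cup with handle, 60 x 87 x 50 mm, standing beside the counter on its left. Origin: centre of the underside.
- kitchen_timer: Bystander: round wind-up timer, 60 mm across, 48 mm high, to the right of the counter. Origin: centre of the underside.
- spice_jar: Bystander: small jar with a lid, 76 x 66 x 79 mm, to the right of the counter, behind or before the timer. Origin: centre of the underside.
- broad_gap (a point): Point on the wheel half-way between the two broad paddles, 50 mm from the axle; straight above the axle at zero.

How it is judged:
On the way, in this order (a step that is already met when the one before it is completed fails the run):
1. the wheel settled one click short of zero (value of joint wheel between -0.98 and -0.59 rad and velocity of joint wheel between -0.3 and 0.3 rad/s), for 0.2 s.
2. the wheel clicked into zero (value of joint wheel between -0.12 and 0.12 rad), for 0.2 s.
At the end, for the whole second after the job is handed in: The wheel rests at zero (V of the two broad paddles upright within 0.12 rad), having stopped one click short on the way; the counter stands flat on the worktop within 30 mm of where it was, and cup, timer and jar are within 20 mm of where they were (all of step 2 and velocity of joint wheel between -0.1 and 0.1 rad/s and angle between counter's own z axis and vertical below 0.05 rad and height (world z) of counter below 0.005 m and distance of counter from where it was at the start of the episode below 0.03 m and linear speed of counter below 0.02 m/s and distance of each of espresso_cup, kitchen_timer, spice_jar from where it was at the start of the episode below 0.02 m); the robot touches nothing.
It fails at once if the wheel was turned past zero (value of joint wheel above 0.45 rad).
It fails at once if the wheel was turned backward (value of joint wheel below -3.65 rad).
It fails at once if the counter was lifted or tipped (height (world z) of counter above 0.012 m or angle between counter's own z axis and vertical above 0.15 rad).
It fails at once if the counter was shoved (distance of counter from where it was at the start of the episode above 0.03 m).
It fails at once if a bystander was moved or lifted (distance of any of espresso_cup, kitchen_timer, spice_jar from where it was at the start of the episode above 0.02 m).
It also fails if it takes over 56 s, if anything falls off the work surface, if the arm or the gripper's body presses on something with over 40 N, if the wrist force passes 120 N, or if a joint passes its speed limit or range.

## Robot

A 6-joint arm with a two-finger parallel gripper is mounted at the origin on a cart in front of the work surface, level with it; the furniture and walls round the work are solid. World frame = base frame: x ahead of the robot, y to its left, z up, the work surface at z = 0. Lengths are in m, angles in rad, forces in N, time in s.
With the tool pointing down it reaches from about 0.4 to 0.825 m from the base axis. Payload 7 kg.
Tool frame: the origin (TCP) lies on the centre line of the jaws, within the pads' length; the fingertips stand ctrl.tip_reach ahead of it and the grasp point (between the pads) lies 8 mm behind it (ctrl.tip_reach is the distance from the TCP to the fingertips, in m); z points along the fingers, y is the line along which they close (so a half turn about z gives the same grasp; the last joint's range is limited). The gripper opens to 88 mm and grips with 3 to 60 N. Pads are 19 mm wide; open, the fingers measure 130 mm over their backs; the gripper's body (78 mm by 193 mm) begins 47 mm behind the grasp point.
Start: joints at [1.549, 0.359, 0.012, 0, -1.224, -0.288], TCP at [0.206, 0.643, 0.238] pointing down, gripper open.
Joint ranges: [-3.07, 3.07], [-1.43, 2.12], [-1.02, 1.25], [-3.03, 1.67], [-3.05, -0], [-3.03, 3.03]. Speed limits (rad/s): [2.39, 2.39, 3.01, 3.14, 3.14, 3.14].

## Interface

Orientations are given as a unit quaternion [x, y, z, w].
In Python, from workcell import ctrl, read_camera gives the robot as it stands.
- The arm moves only by the shell command python3 -m jog 'ROWS' [FORCE]. ROWS is text: rows parted by semicolons, each of 7 numbers parted by spaces: the turn, a rotation vector about the world's x, y, z as a fraction of full scale, then the shift along the world's x, y, z as a fraction of full scale, then the closure, from -1 (fully open) to 1 (shut). In form: wx wy wz tx ty tz jaw; .... A call has 1 to 20 rows; each row shifts and turns the commanded pose from where the row before left it; what a row does not reach is not made up. Full scale, the value 1, is 2.5 cm for a shift and 4 degrees for a turn. A row lasts 1/12 s, in which the tool goes at most 41.7 mm and 7.16 degrees, less where a joint would pass 70% of its speed; a pose out of reach is approached as far as the arm can. A call with a number of a shift or a turn outside -1 to 1 is refused whole. A call with a gripper value outside its range is refused whole. The fingers move at their own pace and stop on an object; FORCE is the grip in N (left out, the last holds). Time passes only in rows, so rows that do not move let the fingers close. It gives the time, the measured TCP pose, the force, the opening and the grip force at its end, in the units of the state.
- ctrl.observe(): the state, without advancing time (a new reading comes with each control period).
- read_camera(name): name is "scene" or "top" or "wrist"; returns a dict with "img" (400x640x3 uint8, red, green, blue), "K" (3x3 intrinsics, pixels), "distortion" ([k1, k2, p1, p2, k3] as OpenCV has them; the pictures are not rectified), "rvec" (rotation vector, rad) and "tvec" (3), from world to camera coordinates, as OpenCV has them. Camera axes: x right, y down, z forward; pixel columns grow to the right and rows downward; lengths in m; the calibration is good to about 2 mm. A picture is of the moment at which its call begins. There is no depth.
- ctrl.hand_in(): hands the job in; it is judged then, once.
The state is a dict: "time": time; "joints": joint angles; "qd": joint speeds; "effort": joint torques, N m; "position": TCP position; "tool_rot": TCP orientation; "force": force on the tool from outside, world axes, zero at the start; "moment": the same for the moment, N m; "gripper_width": finger opening in m; "grasp_force": force on a finger pad.
Only numpy, scipy, OpenCV 4.12 (cv2) and the standard library are available. Lean on these libraries where they do the work, as an engineer would, in place of code of your own. Each camera call takes 0.05 s, during which the arm holds its last target. There are 200 camera calls.

## Working session

There is one attempt and no reset: what is moved stays moved. The work goes in short steps, Python scripts to look and compute and a shell command to move; the robot and the scene stay as the last step left them, time stands still between calls to the robot, and variables do not carry over. Pictures are saved under pics/ and viewed, at most 10 in all, crops included, and the job is handed in when it is done.

```bash
mkdir -p pics
python3 - <<'E'
from workcell import ctrl, read_camera
import cv2,numpy as np,pickle
s=ctrl.observe();print(s['time'],s['position'],s['tool_rot'],s['gripper_width'],ctrl.tip_reach)
d={}
for n in("scene","top"):
    c=read_camera(n);d[n]=c;cv2.imwrite(f"pics/{n}0.png",c["img"][:,:,::-1])
    print(n,c["K"],c["distortion"],c["rvec"],c["tvec"])
pickle.dump(d,open("d.pkl","wb"))
E
```

```text
0.0 [0.20567338 0.64240647 0.23662691] [ 9.88016939e-01 -1.54343230e-01 -5.03389145e-05  8.32990317e-04] 0.08765982301669774 0.011
scene [[496.47760209   0.         322.71464812]
 [  0.         496.47760209 199.96426405]
 [  0.           0.           1.        ]] [-0.09715348  0.          0.          0.          0.        ] [ 2.29716423 -0.89171364  0.33389259] [-0.41246855  0.29906533  0.81513658]
top [[367.43294752   0.         315.37726976]
 [  0.         367.43294752 202.19717516]
 [  0.           0.           1.        ]] [-0.00113702  0.          0.          0.          0.        ] [ 2.17777738 -2.12140561  0.12335416] [-0.08824271  0.5354135   0.8771899 ]
```

View pics/top0.png

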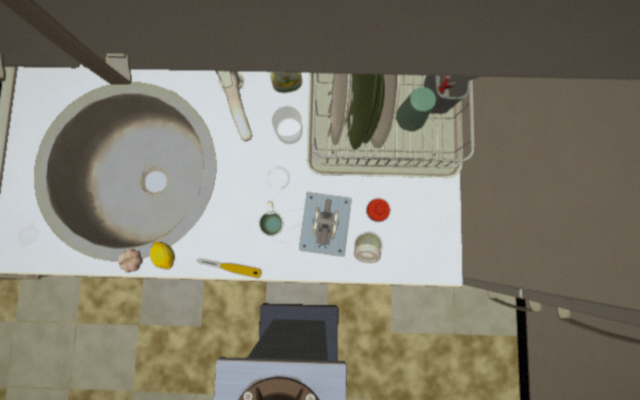

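View pics/scene0.png

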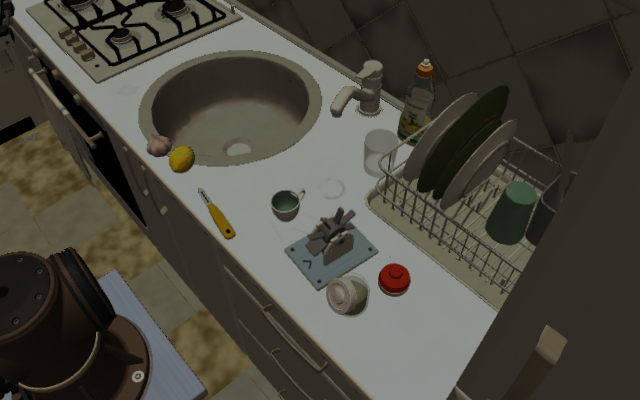

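The top view shows the plate with corners near (307,192), (352,197), (346,255) and (299,250). The cup is left at (270,223), the timer right-front at (378,210), and the jar right-rear at (368,248). Next I'll get the plate's pose and enlarge the wheel.

```bash
cat > h.py <<'E'
import cv2,numpy as np,pickle
def ray(c,p,z):
    n=cv2.undistortPoints(np.array([[p]],float),c["K"],np.array(c["distortion"])).ravel()
    R=cv2.Rodrigues(np.array(c["rvec"]))[0];o=-R.T@np.array(c["tvec"]).ravel();v=R.T@np.r_[n,1]
    return o+v*(z-o[2])/v[2]
def proj(c,P): return cv2.projectPoints(np.array(P,float).reshape(-1,3),np.array(c["rvec"]),np.array(c["tvec"]),c["K"],np.array(c["distortion"]))[0].reshape(-1,2)
E
python3 - <<'E'
from h import *
d=pickle.load(open("d.pkl","rb"))
c=d["top"];im=c["img"];hsv=cv2.cvtColor(im,cv2.COLOR_RGB2HSV)
print(hsv[245,310],hsv[200,340],hsv[225,295])
m=cv2.inRange(hsv,(95,40,90),(125,255,215))
m[:180]=0;m[262:]=0;m[:,:285]=0;m[:,360:]=0
k=max(cv2.findContours(m,0,2)[0],key=cv2.contourArea)
w=np.array([ray(c,p,0.012)[:2] for p in k.reshape(-1,2).astype(float)])
r=cv2.minAreaRect((w*1000).astype(np.float32));print(r)
print("cup",ray(c,(270,223),.04),"timer",ray(c,(378,210),.04),"jar",ray(c,(368,248),.05))
a=cv2.resize(im[180:265,285:365],None,fx=7,fy=7,interpolation=2)[:,:,::-1]
b=d["scene"]["img"][190:295,275:390];b=cv2.resize(b,None,fx=5,fy=5,interpolation=2)[:,:,::-1]
cv2.imwrite("pics/a.png",a);cv2.imwrite("pics/b.png",b)
E
```

```text
[ 96  31 166] [ 96  31 167] [103  11 216]Traceback (most recent call last):
  File "<stdin>", line 7, in <module>
ValueError: max() iterable argument is empty
```

```bash
cat > m.py <<'E'
from h import *
d=pickle.load(open("d.pkl","rb"))
c=d["top"];im=c["img"];hsv=cv2.cvtColor(im,cv2.COLOR_RGB2HSV)
m=cv2.inRange(hsv,(85,20,120),(110,60,195))
m[:180]=0;m[262:]=0;m[:,:290]=0;m[:,358:]=0
k=max(cv2.findContours(m,0,2)[0],key=cv2.contourArea)
w=np.array([ray(c,p,0.012)[:2] for p in k.reshape(-1,2).astype(float)])
r=cv2.minAreaRect((w*1000).astype(np.float32));print(r)
print("cup",ray(c,(270,223),.04),"timer",ray(c,(378,210),.04),"jar",ray(c,(368,248),.05))
a=cv2.resize(im[180:265,285:365],None,fx=7,fy=7,interpolation=2)[:,:,::-1]
b=d["scene"]["img"][190:295,275:390];b=cv2.resize(b,None,fx=5,fy=5,interpolation=2)[:,:,::-1]
cv2.imwrite("pics/a.png",a);cv2.imwrite("pics/b.png",b)
E
python3 m.py
```

```text
((487.4254150390625, -98.81312561035156), (109.5936050415039, 142.44482421875), 84.01502990722656)
cup [0.48259369 0.0353714  0.04      ] timer [ 0.52138035 -0.228193    0.04      ] jar [ 0.42824144 -0.20323576  0.05      ]
```

View pics/a.png

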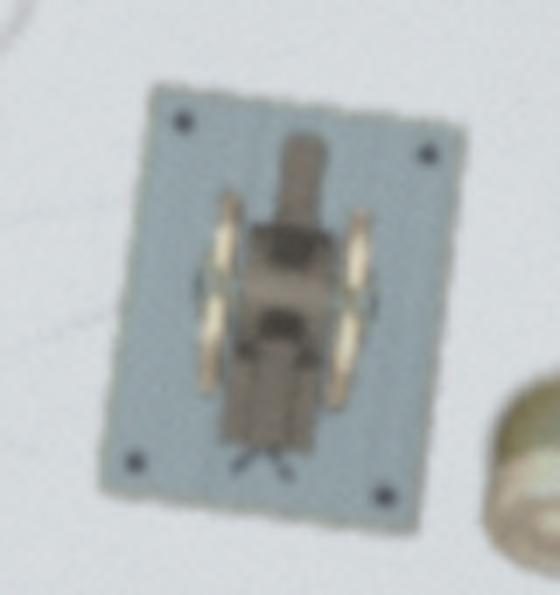

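View pics/b.png

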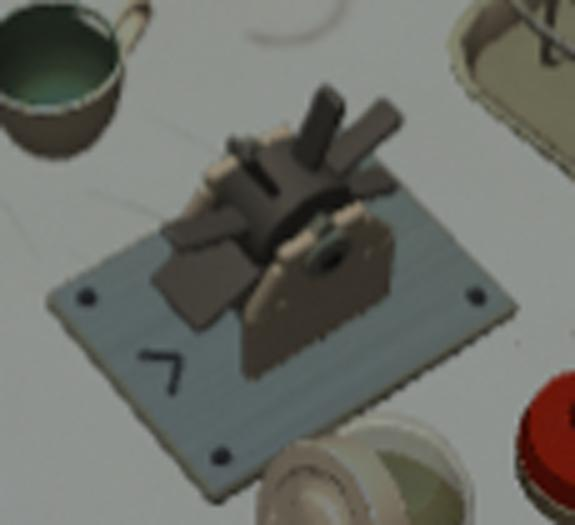

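```bash
cat > w.py <<'E'
from h import *
C=np.array([.4874,-.0988]);yaw=-0.105
f=np.array([np.cos(yaw),np.sin(yaw),0]);A=np.array([*C,.071])
def tips(c,th,off=(0,0),s=1):
    return [(k,proj(c,A+.056*(np.sin(a)*f+np.cos(a)*np.array([0,0,1])))[0]) for k in range(8) for a in [th+np.pi/8+k*np.pi/4]]
if __name__=="__main__":
    d=pickle.load(open("d.pkl","rb"))
    for th in(-1.57,-1.96,-2.36,-2.75,-3.14):
        print(th,"scene",[(k,tuple(((p-[275,190])*5).astype(int))) for k,p in tips(d["scene"],th)])
        print("  top",[(k,tuple(((p-[285,180])*7).astype(int))) for k,p in tips(d["top"],th)])
E
python3 w.py
```

```text
-1.57 scene [(0, (np.int64(161), np.int64(239))), (1, (np.int64(229), np.int64(148))), (2, (np.int64(325), np.int64(93))), (3, (np.int64(386), np.int64(107))), (4, (np.int64(380), np.int64(177))), (5, (np.int64(316), np.int64(260))), (6, (np.int64(229), np.int64(313))), (7, (np.int64(163), np.int64(307)))]
  top [(0, (np.int64(261), np.int64(442))), (1, (np.int64(274), np.int64(345))), (2, (np.int64(291), np.int64(211))), (3, (np.int64(301), np.int64(131))), (4, (np.int64(298), np.int64(148))), (5, (np.int64(285), np.int64(242))), (6, (np.int64(270), np.int64(361))), (7, (np.int64(260), np.int64(444)))]
-1.96 scene [(0, (np.int64(153), np.int64(279))), (1, (np.int64(188), np.int64(192))), (2, (np.int64(278), np.int64(112))), (3, (np.int64(363), np.int64(91))), (4, (np.int64(392), np.int64(138))), (5, (np.int64(354), np.int64(220))), (6, (np.int64(272), np.int64(293))), (7, (np.int64(190), np.int64(318)))]
  top [(0, (np.int64(258), np.int64(456))), (1, (np.int64(266), np.int64(403))), (2, (np.int64(283), np.int64(276))), (3, (np.int64(298), np.int64(160))), (4, (np.int64(301), np.int
[... 1254 characters left out ...]
p.int64(127))), (6, (np.int64(293), np.int64(188))), (7, (np.int64(278), np.int64(302)))]
-3.14 scene [(0, (np.int64(229), np.int64(313))), (1, (np.int64(163), np.int64(307))), (2, (np.int64(161), np.int64(239))), (3, (np.int64(229), np.int64(148))), (4, (np.int64(325), np.int64(93))), (5, (np.int64(386), np.int64(107))), (6, (np.int64(380), np.int64(177))), (7, (np.int64(316), np.int64(260)))]
  top [(0, (np.int64(270), np.int64(361))), (1, (np.int64(260), np.int64(444))), (2, (np.int64(261), np.int64(442))), (3, (np.int64(274), np.int64(345))), (4, (np.int64(291), np.int64(211))), (5, (np.int64(301), np.int64(131))), (6, (np.int64(298), np.int64(148))), (7, (np.int64(285), np.int64(242)))]
```

The tips match a click position. The narrow paddle over the broad one on the robot side means the wheel is at −2.36, so it needs 3 clicks. I'll approach with closed, yaw-aligned fingers.

```bash
python3 -m jog '0 0 0.3 0.48 -0.97 0 1;0 0 0.3 0.48 -0.97 0 1;0 0 0.3 0.48 -0.97 0 1;0 0 0.3 0.48 -0.97 0 1;0 0 0.3 0.48 -0.97 0 1;0 0 0.3 0.48 -0.97 0 1;0 0 0.3 0.48 -0.97 0 1;0 0 0.3 0.48 -0.97 0 1;0 0 0.3 0.48 -0.97 0 1;0 0 0.23 0.48 -0.97 0 1;0 0 0 0.48 -0.97 0 1;0 0 0 0.48 -0.97 0 1;0 0 0 0 0 0 1' && python3 -m jog '0 0 0 0.2 -0.94 0 1;0 0 0 0.2 -0.94 0 1;0 0 0 0.2 -0.94 0 1;0 0 0 0.2 -0.94 0 1;0 0 0 0.2 -0.94 0 1;0 0 0 0.2 -0.94 0 1;0 0 0 0.2 -0.94 0 1;0 0 0 0.2 -0.94 0 1;0 0 0 0.2 -0.94 0 1;0 0 0 0.2 -0.94 0 1;0 0 0 0.2 -0.94 0 1;0 0 0 0.2 -0.94 0 1;0 0 0 0.2 -0.94 0 1;0 0 0 0.2 -0.94 0 1;0 0 0 0.2 -0.94 0 1;0 0 0 0.2 -0.94 0 1;0 0 0 0.2 -0.94 0 1;0 0 0 0.2 -0.94 0 1;0 0 0 0.2 -0.94 0 1;0 0 0 0 0 0 1'
python3 - <<'E'
from workcell import ctrl
from scipy.spatial.transform import Rotation as R
s=ctrl.observe();print(R.from_quat(s['tool_rot']).as_matrix().round(3))
E
```

```text
time: 1.18
position: [0.3505, 0.3482, 0.2375]
tool_rot: [0.999, -0.054, -0.0, 0.0]
force: [-0.0, 1.2, -1.0]
gripper_width: 0.0068
grasp_force: 0.0
time: 2.85
position: [0.445, -0.0972, 0.2371]
tool_rot: [0.999, -0.054, -0.001, 0.0]
force: [0.8, 0.1, 0.2]
gripper_width: 0.0005
grasp_force: 0.0
[[ 0.994 -0.107 -0.001]
 [-0.107 -0.994 -0.001]
 [-0.001  0.001 -1.   ]]
```

```bash
python3 -m jog '0 0 0 0 0.02 -0.73 1;0 0 0 0 0.02 -0.73 1;0 0 0 0 0.02 -0.73 1;0 0 0 0 0.02 -0.73 1;0 0 0 0 0.02 -0.73 1;0 0 0 0 0.02 -0.72 1;0 0 0 0 0 0 1;0 0 0 0 0 0 1'
python3 - <<'E'
from w import *
from workcell import read_camera
c=read_camera("scene");b=cv2.resize(c["img"][120:280,265:405],None,fx=4,fy=4,interpolation=2)[:,:,::-1]
cv2.imwrite("pics/c.png",b)
E
```

```text
time: 3.52
position: [0.4442, -0.0916, 0.1279]
tool_rot: [0.999, -0.052, -0.001, 0.0]
force: [0.4, 0.5, 0.4]
gripper_width: 0.0002
grasp_force: 0.0
```

View pics/c.png

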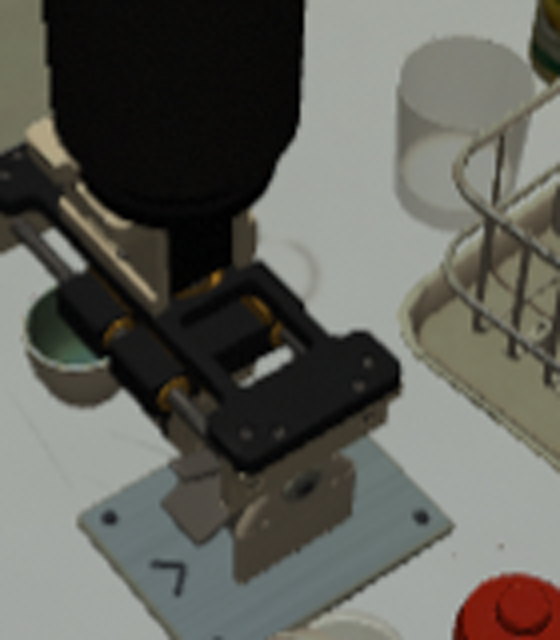

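The gripper hides the wheel but nothing is touching. I'll push the first click.

```bash
python3 -m jog '0 0 0 0.08 -0.009 0 1;0 0 0 0.08 -0.009 0 1;0 0 0 0.08 -0.009 0 1;0 0 0 0.08 -0.009 0 1;0 0 0 0.08 -0.009 0 1;0 0 0 0.08 -0.009 0 1;0 0 0 0.08 -0.009 0 1;0 0 0 0.08 -0.009 0 1;0 0 0 0.08 -0.009 0 1;0 0 0 0.08 -0.009 0 1;0 0 0 0.08 -0.009 0 1;0 0 0 0.08 -0.009 0 1'; python3 -m jog '0 0 0 0.08 -0.009 0 1;0 0 0 0.08 -0.009 0 1;0 0 0 0.08 -0.009 0 1'; python3 -m jog '0 0 0 0.08 -0.009 0 1;0 0 0 0.08 -0.009 0 1;0 0 0 0.08 -0.009 0 1;0 0 0 0.08 -0.009 0 1'
```

```text
time: 4.57
position: [0.4691, -0.0944, 0.1283]
tool_rot: [0.999, -0.053, 0.0, -0.0]
force: [-0.8, -0.0, 0.2]
gripper_width: 0.0003
grasp_force: 0.5
time: 4.82
position: [0.4752, -0.095, 0.1283]
tool_rot: [0.999, -0.053, 0.0, -0.0]
force: [-0.9, 0.0, 0.7]
gripper_width: 0.0006
grasp_force: 0.2
time: 5.15
position: [0.4831, -0.0959, 0.1283]
tool_rot: [0.999, -0.053, 0.0, -0.0]
force: [-0.3, 0.7, 0.7]
gripper_width: 0.0006
grasp_force: 0.0
```

```bash
python3 -m jog '0 0 0 0 0 0.6 1;0 0 0 0 0 1 1;0 0 0 0 0 1 1;0 0 0 -0.4 0.9 0.4 1;0 0 0 -0.4 0.9 0 1;0 0 0 -0.4 0.9 0 1;0 0 0 -0.4 0.9 0 1;0 0 0 0 0.9 0 1;0 0 0 0 0.9 0 1;0 0 0 0 0 0 1;0 0 0 0 0 0 1'
cat > look.py <<'E'
import sys
from w import *
from workcell import read_camera
c=read_camera("scene");t=read_camera("top")
pickle.dump({"scene":c,"top":t},open("d.pkl","wb"))
b=cv2.resize(c["img"][190:295,275:390],None,fx=4,fy=4,interpolation=2)
a=cv2.resize(t["img"][180:264,285:365],None,fx=5,fy=5,interpolation=2)
cv2.imwrite(sys.argv[1],np.hstack([b,a[:,:340]])[:,:,::-1])
E
python3 look.py pics/e1.png; python3 m.py | head -1
```

```text
time: 6.07
position: [0.4429, 0.04, 0.2034]
tool_rot: [0.999, -0.051, 0.0, -0.0]
force: [1.0, -0.1, -0.2]
gripper_width: 0.001
grasp_force: 0.0
((487.1143798828125, -99.29885864257812), (108.01712799072266, 142.36155700683594), 84.48098754882812)
```

View pics/e1.png

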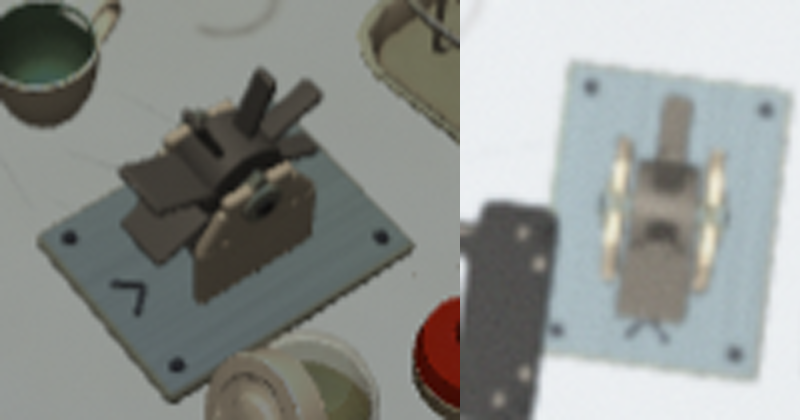

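One click done: both broad paddles are now on the robot side, upper tip at (145,185) in the left crop, so the wheel is at −1.57. The plate hasn't moved. Second click, the same way.

```bash
python3 -m jog '0 0 0 0 -0.9 0 1;0 0 0 0 -0.9 0 1;0 0 0 0 -0.9 0 1;0 0 0 0 -0.9 0 1;0 0 0 0 -0.9 0 1;0 0 0 0.05 -0.9 0 1;0 0 0 0 0 0 1;0 0 0 0 0 -0.76 1;0 0 0 0 0 -0.76 1;0 0 0 0 0 -0.76 1;0 0 0 0 0 -0.72 1;0 0 0 0 0 0 1;0 0 0 0 0 0 1'
```

```text
time: 7.25
position: [0.4434, -0.0965, 0.1279]
tool_rot: [0.999, -0.053, -0.001, 0.0]
force: [0.0, -0.5, 1.1]
gripper_width: 0.0006
grasp_force: 0.0
```

```bash
python3 -m jog '0 0 0 0.08 -0.006 0 1;0 0 0 0.08 -0.006 0 1;0 0 0 0.08 -0.006 0 1;0 0 0 0.08 -0.006 0 1;0 0 0 0.08 -0.006 0 1;0 0 0 0.08 -0.006 0 1;0 0 0 0.08 -0.006 0 1;0 0 0 0.08 -0.006 0 1;0 0 0 0.08 -0.006 0 1;0 0 0 0.08 -0.006 0 1;0 0 0 0.08 -0.006 0 1;0 0 0 0.08 -0.006 0 1;0 0 0 0.08 -0.006 0 1;0 0 0 0.08 -0.006 0 1;0 0 0 0.08 -0.006 0 1;0 0 0 0.08 -0.006 0 1;0 0 0 0.08 -0.006 0 1;0 0 0 0.08 -0.006 0 1;0 0 0 0.08 -0.006 0 1' && python3 -m jog '0 0 0 0 0 0.6 1;0 0 0 0 0 1 1;0 0 0 0 0 1 1;0 0 0 -0.4 0.9 0.4 1;0 0 0 -0.4 0.9 0 1;0 0 0 -0.4 0.9 0 1;0 0 0 -0.4 0.9 0 1;0 0 0 0 0.9 0 1;0 0 0 0 0.9 0 1;0 0 0 0 0 0 1;0 0 0 0 0 0 1'; python3 look.py pics/e2.png; python3 m.py | head -1
```

```text
time: 8.83
position: [0.4824, -0.0987, 0.1283]
tool_rot: [0.999, -0.053, 0.0, -0.0]
force: [-0.5, 0.1, -0.7]
gripper_width: 0.0009
grasp_force: 0.0
time: 9.75
position: [0.4422, 0.0372, 0.2035]
tool_rot: [0.999, -0.051, 0.0, -0.0]
force: [0.2, -1.5, -0.3]
gripper_width: 0.0006
grasp_force: 0.0
((487.0636901855469, -99.13847351074219), (108.50037384033203, 142.34034729003906), 84.15623474121094)
```

View pics/e2.png

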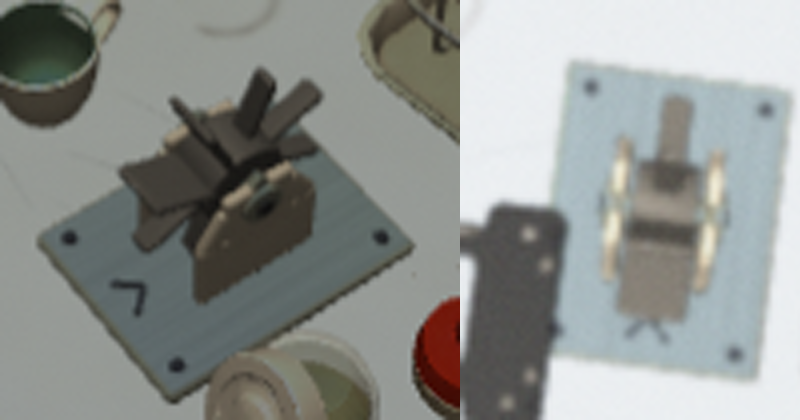

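The wheel has settled one click short: one broad paddle leans back at the top (180,105), the other is at (145,185). The plate is unmoved. Third and last click.

```bash
python3 -m jog '0 0 0 0 -0.9 0 1;0 0 0 0 -0.9 0 1;0 0 0 0 -0.9 0 1;0 0 0 0 -0.9 0 1;0 0 0 0 -0.9 0 1;0 0 0 0.05 -0.8 0 1;0 0 0 0 0 0 1;0 0 0 0 0 -0.76 1;0 0 0 0 0 -0.76 1;0 0 0 0 0 -0.76 1;0 0 0 0 0 -0.72 1;0 0 0 0 0 0 1;0 0 0 0 0 0 1' && python3 -m jog '0 0 0 0.08 -0.006 0 1;0 0 0 0.08 -0.006 0 1;0 0 0 0.08 -0.006 0 1;0 0 0 0.08 -0.006 0 1;0 0 0 0.08 -0.006 0 1;0 0 0 0.08 -0.006 0 1;0 0 0 0.08 -0.006 0 1;0 0 0 0.08 -0.006 0 1;0 0 0 0.08 -0.006 0 1;0 0 0 0.08 -0.006 0 1;0 0 0 0.08 -0.006 0 1;0 0 0 0.08 -0.006 0 1;0 0 0 0.08 -0.006 0 1;0 0 0 0.08 -0.006 0 1;0 0 0 0.08 -0.006 0 1;0 0 0 0.08 -0.006 0 1;0 0 0 0.08 -0.006 0 1;0 0 0 0.08 -0.006 0 1;0 0 0 0.08 -0.006 0 1' && python3 -m jog '0 0 0 0 0 0.6 1;0 0 0 0 0 1 1;0 0 0 0 0 1 1;0 0 0 -0.4 0.9 0.4 1;0 0 0 -0.4 0.9 0 1;0 0 0 -0.4 0.9 0 1;0 0 0 -0.4 0.9 0 1;0 0 0 0 0.9 0 1;0 0 0 0 0.9 0 1;0 0 0 0 0 0 1;0 0 0 0 0 0 1'; python3 look.py pics/e3.png; python3 m.py | head -1
```

```text
time: 10.93
position: [0.4427, -0.0968, 0.1279]
tool_rot: [0.999, -0.053, -0.001, 0.0]
force: [0.9, -0.2, 0.5]
gripper_width: 0.0003
grasp_force: 0.0
time: 12.52
position: [0.4817, -0.0991, 0.1283]
tool_rot: [0.999, -0.053, 0.0, -0.0]
force: [1.4, 0.6, -0.5]
gripper_width: 0.0005
grasp_force: 0.0
time: 13.43
position: [0.4414, 0.0369, 0.2035]
tool_rot: [0.999, -0.051, 0.0, -0.0]
force: [0.0, -0.4, 0.5]
gripper_width: 0.0003
grasp_force: 0.0
((487.16424560546875, -99.2778091430664), (108.81327819824219, 141.86184692382812), 83.84553527832031)
```

View pics/e3.png

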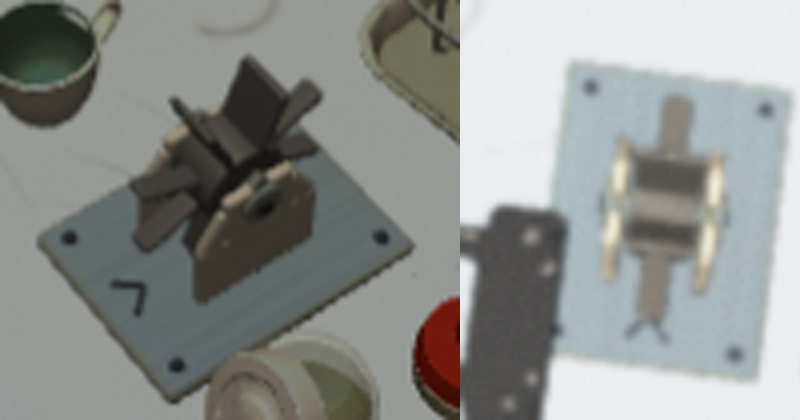

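The two broad paddles now make the V at the top (tips near (180,100) and (250,65)). The plate and bystanders are unmoved, so I'm handing in.

```bash
python3 -c "
from workcell import ctrl;print(ctrl.hand_in())"
```

```text
the job is handed in; nothing more can be done
None
```

The batch counter is back at zero after three single clicks (it stopped one short on the way). Camera images show the counter, cup, timer and jar where they stood, and I handed the job in at about 13.5 s; no verdict was returned.

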